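# Punch-mark the drill spot on a battery module with a marking jig

## Robot

A 6-joint arm with a two-finger parallel gripper is mounted at the origin on the work surface. World frame = base frame: x ahead of the robot, y to its left, z up, the work surface at z = 0. Lengths are in m, angles in rad, forces in N, time in s.
With the tool pointing down it reaches from about 0.375 to 0.9 m from the base axis. Payload 3.1 kg.
Tool frame: the origin (TCP) lies midway between the tips of the shut fingers; the grasp point (between the pads) lies 19 mm behind it; x points along the fingers, y is the direction in which the jaws open and shut, and the axes are right-handed (so a half turn about x gives the same grasp; the last joint's range is limited). The gripper opens to 87 mm and grips with 3 to 60 N. Pads are 19 mm wide; open, the fingers measure 117 mm over their backs; the gripper's body (75 mm by 190 mm) begins 51 mm behind the grasp point.
Start: joints at [1.004, 0.527, 1.433, -0, 1.181, -0.178], TCP at [0.237, 0.578, 0.223] pointing down, gripper open.
Joint ranges: [-3.08, 3.08], [-0.75, 2.2], [0.22, 2.44], [-1.43, 4.57], [0, 2.65], [-2.85, 2.85]. Speed limits (rad/s): [2.79, 2.79, 3.14, 3.14, 3.14, 3.14].

## Interface

Orientations are given as a unit quaternion [x, y, z, w].
In Python, from rig import get_obs, imaging, robot gives the robot as it stands.
- The arm moves only by the shell command python3 -m inch 'ROWS' [FORCE]. ROWS is JSON, a list of rows, each a list of 3 entries, a list of its own where there are three numbers: the finger opening in mm, from 0 to 87, then the shift along the tool's x, y, z in mm, then the turn, a rotation vector about the tool's x, y, z in degrees. In form: [[grip, [dx, dy, dz], [wx, wy, wz]], ...]. A call has 1 to 12 rows; each row shifts and turns the pose as measured when the row begins, along the tool's axes as they then stand; what a row does not reach is not made up. A row lasts 1/8 s, in which the tool goes at most 62.5 mm and 10.7 degrees, less where a joint would pass 70% of its speed; a pose out of reach is approached as far as the arm can. A call with a gripper value outside its range is refused whole. The fingers move at their own pace and stop on an object; FORCE is the grip in N (left out, the last holds). Time passes only in rows, so rows that do not move let the fingers close. It gives the time, the measured TCP pose, the force and the opening at its end, in the units of the state.
- get_obs(): the state, without advancing time (a new reading comes with each control period).
- imaging.camera(name): name is "scene" or "top"; returns the picture (400x640x3 uint8, red, green, blue); there is no depth.
- imaging.camera_params(name): a dict with "camera_matrix" (3x3 intrinsics, pixels), "xyz" and "rotation" of the camera in the world. Camera axes: x right, y down, z forward; pixel columns grow to the right and rows downward; lengths in m; the calibration is good to about 2 mm. A picture is of the moment at which its call begins. camera_params takes no time and is no camera call.
- robot.hand_in(): hands the job in, once; it reports no verdict.
Trained networks look in the newest picture that a camera, given by its name, has taken for a name from the list of things; names that differ only in an ending like _2 or _b are one class to them, and where a whole thing is asked for, a point or a joint stands for the part that bears it (a point fixed in the world has none). Each returns a list of dicts, best first, with "confidence" (0 to 1); they miss things now and then, are a little off and sometimes report something else, mostly with a low value. They report only what shows in the picture. A call takes as long as a camera call. They do not tell look-alikes from the thing itself.
- imaging.cut_out(camera, target): "pixels" (400x640 bool, what is visible of it) and "box" ([centre column, centre row, width, height] in pixels, round what is visible of it).
- imaging.tip_of(camera, target): "pixel" ([column, row] in pixels: a listed point, or the origin of a listed thing).
The state is a dict: "time": time; "q": joint angles; "joint_velocities": joint speeds; "joint_torque": joint torques, N m; "position": TCP position; "tool_rot": TCP orientation; "ft_force": force on the tool from outside, world axes, zero at the start; "moment": the same for the moment, N m; "grip_width": finger opening in m.
Only numpy, scipy, OpenCV 4.12 (cv2) and the standard library are available. Lean on these libraries where they do the work, as an engineer would, in place of code of your own. Each camera call takes 0.05 s, during which the arm holds its last target. There are 200 camera calls.

## Task

Pick up the steel marking jig and lower it gently over the battery module's centre shaft and its small locating pin until it sits fully home and flat on the module. Then press the cap of the jig's spring-loaded centre punch straight down until the hidden spring snaps, and let the cap spring back up, leaving the jig seated on the module and let go of. Leave the screwdriver, the can and the bin where they are.

Things in the scene. Friction and masses are not known exactly. Their poses are not given: they have to be found in the camera images.
- module_seat (a point): Fixed battery module, a block 240 x 150 x 64 mm with an aluminium top and orange connectors on its short ends (reaching 139 mm from the middle). This point: middle of its top face, at the foot of the upright steel centre shaft (diameter 14 mm, 44 mm tall, top 8 mm tapered to 5 mm). z up, x along the long side towards the locating pin.
- module_pin (a point): Foot of the module's locating pin on the top face, at x = +48 mm from module_seat, y = 0: steel, diameter 8 mm, 16 mm tall, top 6 mm tapered. Along the two long sides of the top lie copper strips, centred 65 mm from the middle line, 16 mm wide, with screw heads up to 7 mm high.
- drill_spot (a point): Drill spot on the module's top face: a scribed cross at x = -52 mm from module_seat, y = 0, where the punch tip lands when the jig is seated.
- jig_grip (a point): Loose steel marking jig, 0.4 to 0.6 kg: plate 140 x 66 x 10 mm with a square bushing 34 x 34 mm standing 10 to 58 mm above the underside; grasp the bushing across its y faces. This point: centre of the bushing, on the axis of the shaft hole (diameter 16 mm, right through), 34 mm above the jig's underside, so 34 mm above module_seat when home, x axes agreeing. z up, x towards the pin hole.
- jig_pin_hole (a point): Centre of the jig's pin hole on the plate's top face (10 mm above its underside), at x = +48 mm from the shaft hole's axis: diameter 10.5 mm, right through. The plate ends 18 mm beyond it, at x = +66 mm, and at x = -74 mm at the punch's end.
- punch_cap (a point): Centre of the top of the spring punch's round steel cap (diameter 24 mm, 10 mm thick), 84 mm above the jig's underside when not pressed, at x = -52 mm from the shaft hole's axis, away from the pin hole. It moves down with the punch. Below it, a guide tube of diameter 24 mm ends 44 mm above the underside. z up.
- punch (a joint): How far the punch is pressed down, in m: 0 = up, at rest; its tip meets the module and it stops dead at about 0.0082. Resistance starts at 3 N and rises to about 14 N at 0.006, where the hidden spring snaps, then falls to about 7 N just before the stop. The snap is over by 0.0075. Released, it springs back to 0.
- screwdriver: Bystander: screwdriver lying on the bench beyond the work, handle end to its -x; origin under its middle.
- can: Bystander: upright grey can, diameter 60 mm, 120 mm tall; origin at the centre of its underside.
- bin: Bystander: open plastic bin 120 x 100 x 50 mm; origin at the centre of its underside.
Mind the look-alikes: they are no part of the job. Leave any pink look-alike of the part that bears jig_grip alone.

How it is judged:
On the way, in this order (a step that is already met when the one before it is completed fails the run):
1. the jig sits fully home over shaft and pin: its underside within 2.5 mm of the module's top, within 2.5 mm of the shaft's axis, turned less than 0.06 rad from the module, the punch not pressed (z of jig_grip in the frame of module_seat between 0.031 and 0.0365 m and horizontal distance between jig_grip and module_seat below 0.0025 m and angle between the x axis of jig_grip and the x axis of module_seat, either way round below 0.06 rad and value of joint punch below 0.003 m), for 0.2 s.
2. with the jig seated, the punch is pressed past its snap (0.0075 m or more) (value of joint punch above 0.0075 m and z of jig_grip in the frame of module_seat below 0.0365 m and horizontal distance between jig_grip and module_seat below 0.0025 m), for 0.03 s.
At the end, for the whole second after the job is handed in: The jig is at rest on the module, upright (0.04 rad), its underside within 2.5 mm of the module's top, within 2.5 mm of the shaft's axis and 0.06 rad of the module's direction; the punch has been snapped and its cap is back up (pressed less than 2 mm) (z of jig_grip in the frame of module_seat between 0.031 and 0.0365 m and horizontal distance between jig_grip and module_seat below 0.0025 m and angle between the x axis of jig_grip and the x axis of module_seat, either way round below 0.06 rad and angle between jig_grip's own z axis and vertical below 0.04 rad and value of joint punch below 0.002 m and linear speed of jig below 0.02 m/s); the robot touches nothing.
It fails at once if the jig is dropped or slammed onto the module (faster than 0.4 m/s while over the shaft) (linear speed of jig above 0.4 m/s and horizontal distance between jig_grip and module_seat below 0.01 m and z of jig_grip in the frame of module_seat below 0.075 m).
It fails at once if the screwdriver is moved by more than 30 mm (distance of screwdriver from where it was at the start of the episode above 0.03 m).
It fails at once if the can is moved by more than 30 mm (distance of can from where it was at the start of the episode above 0.03 m).
It fails at once if the bin is moved by more than 30 mm (distance of bin from where it was at the start of the episode above 0.03 m).
It also fails if it takes over 51 s, if anything falls off the work surface, if the arm or the gripper's body presses on something with over 40 N, if the wrist force passes 120 N, or if a joint passes its speed limit or range.

## Working session

There is one attempt and no reset: what is moved stays moved. The work goes in short steps, Python scripts to look and compute and a shell command to move; the robot and the scene stay as the last step left them, time stands still between calls to the robot, and variables do not carry over. Pictures are saved under pics/ and viewed, about 8 in all and at most 12, crops included, and the job is handed in when it is done.

```bash
mkdir -p pics; ls; cat > h.py <<'E'
import numpy as np, cv2
from rig import get_obs, imaging, robot
from scipy.spatial.transform import Rotation as R
def P(n):
    p=imaging.camera_params(n); return np.array(p["camera_matrix"]),np.array(p["xyz"]),p["rotation"]
def Rm(r):
    r=np.array(r); return r if r.shape==(3,3) else R.from_quat(r).as_matrix()
def onz(n,px,z):
    K,c,r=P(n); d=Rm(r)@np.linalg.inv(K)@np.array([px[0],px[1],1]); return c+d*(z-c[2])/d[2]
def proj(n,p):
    K,c,r=P(n); v=K@(Rm(r).T@(np.array(p)-c)); return v[:2]/v[2]
def snap(n,f):
    im=imaging.camera(n); cv2.imwrite("pics/"+f,im[:,:,::-1]); return im
E
python3 - <<'E'
from h import *
for n in("scene","top"):
    snap(n,n+"0.png"); print(n,P(n))
    for t in ["module_seat","module_pin","drill_spot","jig_grip","jig_pin_hole","punch_cap","can","bin","screwdriver"]:
        print(t,[(np.round(d["pixel"],1).tolist(),round(d["confidence"],2)) for d in imaging.tip_of(n,t)])
o=get_obs(); print(o)
E
```

```text
pics
scene (array([[385.62131429,   0.        , 319.00885094],
       [  0.        , 385.62131429, 195.90400239],
       [  0.        ,   0.        ,   1.        ]]), array([ 1.32522354, -0.00924914,  1.10823902]), array([ 0.6683235 ,  0.68144477, -0.21428575, -0.20750503]))
module_seat [([276.6, 168.3], 0.96), ([280.8, 157.4], 0.72)]
module_pin [([276.0, 179.5], 0.85)]
drill_spot [([278.6, 158.9], 0.97)]
jig_grip [([394.2, 243.9], 0.98), ([401.3, 196.7], 0.92)]
jig_pin_hole [([396.7, 208.4], 0.81), ([396.0, 235.4], 0.59)]
punch_cap [([407.6, 173.0], 0.59), ([393.8, 251.8], 0.48)]
can [([459.6, 202.1], 0.81)]
bin [([188.7, 204.2], 0.88)]
screwdriver [([330.1, 256.5], 0.88)]
top (array([[515.3053639 ,   0.        , 304.09950205],
       [  0.        , 515.3053639 , 193.44909879],
       [  0.        ,   0.        ,   1.        ]]), array([ 0.41191999, -0.00389372,  1.62243777]), array([ 0.70853012, -0.70172258,  0.05319888, -0.05234844]))
module_seat [([361.5, 242.4], 0.81), ([163.9, 216.0], 0.43)]
module_pin [([362.1, 227.4], 0.75)]
drill_spot [([357.8, 258.4], 0.95)]
jig_grip [([237
[... 241 characters left out ...]
 153.3], 0.71)]
{'time': 1.0, 'q': array([ 1.00349314e+00,  5.27459071e-01,  1.43265568e+00, -9.13201936e-06,
        1.18140973e+00, -1.78504723e-01]), 'joint_velocities': array([ 8.34112144e-05, -2.31355110e-03,  5.67629632e-04, -3.82837966e-04,
       -2.87298802e-04, -1.58525409e-03]), 'joint_torque': array([-1.61276262e-04, -4.40023255e+01, -1.76988673e+01,  6.35306700e-02,
        5.05258085e-02, -1.36657448e-05]), 'position': array([0.23690114, 0.57836266, 0.22258771]), 'tool_rot': array([ 0.13661701,  0.69377632, -0.13657429,  0.69379945]), 'ft_force': array([0.28539838, 0.7575695 , 1.27398248]), 'moment': array([0.01375506, 0.02447523, 0.08041897]), 'grip_width': 0.0870641831909467}
```

```bash
python3 -c "
import cv2,numpy as np
a=cv2.imread('pics/scene0.png');b=cv2.imread('pics/top0.png')
c=cv2.resize(np.vstack([a,b]),(480*1,600));cv2.imwrite('pics/both.png',c)"
```

```text
(no output)
```

View pics/top0.png

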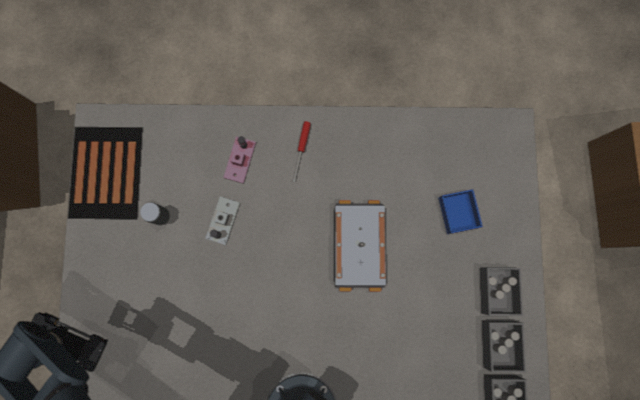

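View pics/scene0.png

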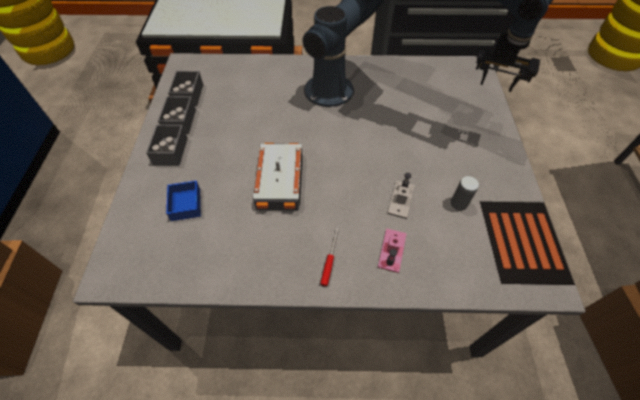

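The top view shows the real jig (grey) at about (222,218), with its punch end at (214,236) and pin-hole end at (230,203). The pink look-alike is at (239,158), the module at (361,243) and the can at (153,213). The scene view agrees. Next I'll compute positions from both cameras.

```bash
python3 - <<'E'
from h import *
def tri(a,b):
    A=np.zeros((3,3));v=np.zeros(3)
    for n,p in(("scene",a),("top",b)):
        c=P(n)[1]; d=onz(n,p,0)-c; d/=np.linalg.norm(d); M=np.eye(3)-np.outer(d,d); A+=M; v+=M@c
    return np.linalg.solve(A,v)
L=[("seat",(276.6,168.3),(361.5,242.4),.064),("pin",(276,179.5),(362.1,227.4),.064),("drill",(278.6,158.9),(357.8,258.4),.064),
("grip",(401.3,196.7),(221,216.7),.034),("hole",(396.7,208.4),(224.9,203.1),.01),("cap",(407.6,173),(211.5,233.3),.084),("can",(459.6,202.1),(160.2,216.8),0),("driver",(330.1,256.5),(301.9,153.3),0.)]
for n,a,b,z in L: print(n,onz("scene",a,z).round(4)[:2],onz("top",b,z).round(4)[:2],tri(a,b).round(4))
# fine images
im=imaging.camera("top")
x=cv2.hconcat([cv2.resize(im[190:260,195:255],(360,420),interpolation=cv2.INTER_CUBIC),cv2.resize(im[190:300,325:400],(286,420),interpolation=cv2.INTER_CUBIC)])
cv2.imwrite("pics/c1.png",x[:,:,::-1])
m=imaging.cut_out("top","jig_grip")
for d in m: print(d["box"],d["confidence"],d["pixels"].sum())
# module top-face outline by brightness
g=im[190:300,325:400].astype(int); mask=((g.min(2)>130)).astype(np.uint8)
print(mask.sum(),cv2.minAreaRect(cv2.findNonZero(mask)))
E
```

```text
seat [ 0.4884 -0.1773] [ 0.4989 -0.1792] [ 0.4982 -0.1766  0.0763]
pin [ 0.537  -0.1753] [ 0.5442 -0.1813] [ 0.5433 -0.1772  0.0725]
drill [ 0.4458 -0.1738] [ 0.4509 -0.1677] [ 0.451 -0.17   0.07 ]
grip [0.5796 0.2498] [0.5757 0.2518] [0.5762 0.2518 0.029 ]
hole [0.6114 0.2352] [0.6214 0.2449] [0.6193 0.2377 0.0222]
cap [0.5168 0.2687] [0.5206 0.2705] [0.5201 0.2686 0.0883]
can [0.5751 0.4567] [0.5771 0.4494] [0.5774 0.4518 0.0033]
driver [0.7895 0.0107] [0.7869 0.0036] [ 0.7878  0.0072 -0.0035]
[225.2, 221.3, 36.0, 44.6] 0.93 938
[240.1, 158.6, 30.1, 46.6] 0.78 924
2939 ((35.0, 55.0), (78.0, 48.0), 90.0)
```

View pics/c1.png

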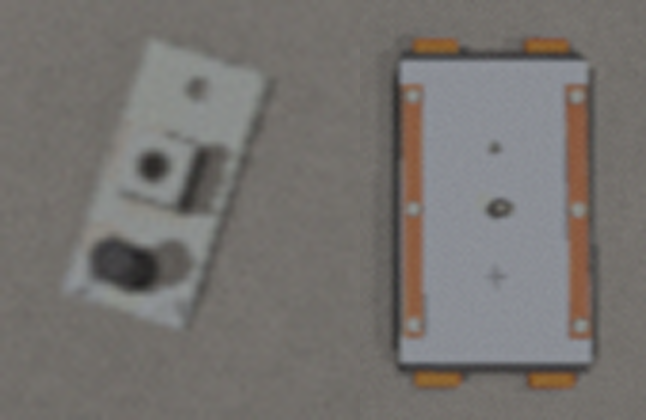

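The crop (jig at 6x on the left, module at 3.8x on the right) shows these features:

| Feature | Crop position |
|---|---|
| Bushing hole | (153,167) |
| Pin hole | (197,89) |
| Cap | (108,257) |
| Module pin tip | (494,148) |
| Shaft top | (499,208) |
| Drill cross | (497,277) |

```bash
python3 - <<'E'
from h import *
def a(x,y): return ((x+.5)/6-.5+195,(y+.5)/6-.5+190)
def b(x,y): return ((x-360+.5)/286*75-.5+325,(y+.5)/420*110-.5+190)
for n,p,z in [("hole",a(153,167),.058),("pinhole",a(197,89),.01),("cap",a(106,257),.084),("plate",a(167,183.5),.01),
 ("pin",b(494,148),.079),("shaft",b(499,208),.108),("cross",b(497,277),.064),("face",b(495,211),.064),("c1",b(400,60),.064),("c2",b(400,362),.064),("c3",b(590,362),.064),("c4",b(590,60),.064)]:
    print(n,np.round(p,1),onz("top",p,z).round(4))
E
```

```text
hole [220.1 217.4] [0.571  0.2507 0.058 ]
pinhole [227.4 204.4] [0.6173 0.2368 0.01  ]
cap [212.2 232.4] [0.5232 0.2683 0.084 ]
plate [222.4 220.2] [0.5673 0.2509 0.01  ]
pin [359.8 228.4] [ 0.5399 -0.1726  0.079 ]
shaft [361.1 244.1] [ 0.4915 -0.173   0.108 ]
cross [360.6 262.2] [ 0.4398 -0.1759  0.064 ]
face [360.  244.9] [ 0.4914 -0.1747  0.064 ]
c1 [335.1 205.3] [ 0.6108 -0.0996  0.064 ]
c2 [335.1 284.4] [ 0.3733 -0.0997  0.064 ]
c3 [384.9 284.4] [ 0.3747 -0.2482  0.064 ]
c4 [384.9 205.3] [ 0.6123 -0.2515  0.064 ]
```

```bash
cat >> h.py <<'E'
def go(goal,yaw):
    """tool-frame delta (mm,deg) to goal TCP, tool down, tool y along world yaw (mod pi)"""
    o=get_obs(); T=R.from_quat(o["tool_rot"]).as_matrix()
    y=np.array([np.cos(yaw),np.sin(yaw),0]); y=y if y@T[:,1]>0 else -y
    x=np.array([0,0,-1.]); G=np.c_[x,y,np.cross(x,y)]
    print("pos",o["position"].round(4),"f",o["ft_force"].round(2),"w",round(o["grip_width"],4),"t",o["time"],"q6",o["q"][5].round(2))
    print("turn",np.degrees(R.from_matrix(T.T@G).as_rotvec()).round(2),"shift now",(T.T@(goal-o["position"])*1e3).round(1),"shift after turn",(G.T@(goal-o["position"])*1e3).round(1))
def fitmask(mask,z,n="top"):
    c=max(cv2.findContours(mask.astype(np.uint8),cv2.RETR_EXTERNAL,cv2.CHAIN_APPROX_NONE)[0],key=cv2.contourArea)[:,0,:]
    w=np.array([onz(n,p,z)[:2] for p in c])
    (cx,cy),s,an=cv2.minAreaRect((w*1e4).astype(np.float32)); return cx/1e4,cy/1e4,np.array(s)/1e4,an
E
python3 - <<'E'
from h import *
im=imaging.camera("top").astype(int)
r=im[195:295,325:400]; 
# face yaw: sub-pixel boundaries of the copper/orange strips
S=(r[:,:,0]-r[:,:,2])
for lo,hi in((5,18),(55,70)):
    ys=np.arange(20,78); xs=[np.average(np.arange(lo,hi),weights=np.clip(S[y,lo:hi],20,None)-19.9) for y in ys]
    k=np.polyfit(ys,xs,1); p=[onz("top",(np.polyval(k,y)+325,y+195),.064)[:2] for y in(20,77)]
    d=p[0]-p[1]; print("strip",p,np.degrees(np.arctan2(d[1],d[0])))
m=[d for d in imaging.cut_out("top","jig_grip")]
j=im[190:260,195:255]; mk=(j.min(2)>118)
mk=cv2.morphologyEx(mk.astype(np.uint8),cv2.MORPH_CLOSE,np.ones((7,7),np.uint8))
f=np.zeros((400,640),np.uint8); f[190:260,195:255]=mk
print("jig",fitmask(f,.01),f.sum())
print("cut",[fitmask(d["pixels"],.02) for d in m])
go(np.array([.571,.2508,.12]),np.radians(72))
E
```

```text
strip [array([ 0.58127813, -0.10794977]), array([ 0.41000849, -0.10989068])] 0.6492773164416696
strip [array([ 0.58258993, -0.24293304]), array([ 0.41124423, -0.23986706])] -1.0251161098209225
jig (0.56801376953125, 0.2535693359375, array([0.0675512 , 0.14043286]), 73.67865753173828) 805
cut [(0.762832568359375, 0.2002487060546875, array([0.07171309, 0.14481797]), 73.62545013427734)]
pos [0.2369 0.5783 0.2225] f [-0.33  0.   -1.14] w 0.087 t 1.2 q6 -0.18
turn [-4.28 -0.    0.  ] shift now [ 102.5 -176.4  433.4] shift after turn [ 102.5 -208.3  419. ]
```

```bash
python3 -m inch '[[87,[0,0,0],[-3,0,0]],[87,[0,-20,42],[0,0,0]],[87,[0,-20,42],[0,0,0]],[87,[0,-20,42],[0,0,0]],[87,[0,-20,42],[0,0,0]],[87,[0,-20,42],[0,0,0]],[87,[0,-20,42],[0,0,0]],[87,[0,-20,42],[0,0,0]],[87,[0,-20,42],[0,0,0]],[87,[0,-20,42],[0,0,0]],[87,[0,-10,20],[0,0,0]],[87,[0,0,0],[0,0,0]]]' 40; python3 - <<'E'
from h import *
go(np.array([.5714,.2515,.021]),np.radians(73.2))
E
```

```text
time: 2.7
position: [0.5612, 0.2615, 0.2232]
tool_rot: [0.119, 0.696, -0.115, 0.698]
ft_force: [-0.1, 0.6, 0.5]
grip_width: 0.0869
pos [0.5612 0.2615 0.2232] f [-0.15  0.61  0.47] w 0.0869 t 2.7 q6 -0.99
turn [-2.21  0.13 -0.31] shift now [202.2  -7.2  12.4] shift after turn [202.2  -6.6  12.6]
```

```bash
python3 -m inch '[[87,[20,-7,13],[-2.5,0,0]],[87,[40,0,0],[0,0,0]],[87,[40,0,0],[0,0,0]],[87,[12,0,0],[0,0,0]],[87,[0,0,0],[0,0,0]]]' 40; python3 - <<'E'
from h import *
go(np.array([.5714,.2515,.021]),np.radians(73.2))
for n in("scene","top"):
    im=snap(n,n+"1.png")
a=cv2.imread("pics/scene1.png")[140:260,340:500]; b=cv2.imread("pics/top1.png")[170:270,170:290]
cv2.imwrite("pics/c2.png",cv2.hconcat([cv2.resize(a,(400,300),interpolation=3),cv2.resize(b,(360,300),interpolation=3)]))
E
```

```text
time: 3.32
position: [0.5667, 0.2586, 0.1107]
tool_rot: [0.102, 0.7, -0.096, 0.701]
ft_force: [1.0, 0.3, 0.1]
grip_width: 0.0872
pos [0.5667 0.2586 0.1107] f [0.99 0.32 0.12] w 0.0872 t 3.325 q6 -1.05
turn [ 0.76  0.02 -0.5 ] shift now [89.6 -6.3  6.4] shift after turn [89.7 -5.5  6.5]
```

View pics/c2.png

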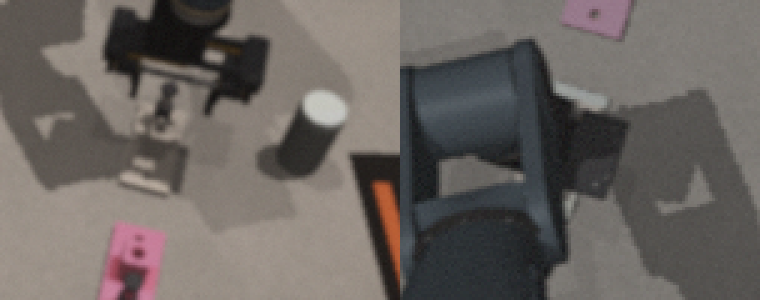

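The scene crop shows the open fingers on either side of the bushing at about (150,110), and the can is well clear. I'll correct the offset and descend.

```bash
python3 -m inch '[[87,[0,-6.5,7],[0.8,0,0]],[87,[0,0,0],[0,0,0]],[87,[0,-1.5,2],[0,0,0]],[87,[30,0,0],[0,0,0]],[87,[25,0,0],[0,0,0]],[87,[0,0,0],[0,0,0]]]' 40; python3 - <<'E'
from h import *
go(np.array([.5714,.2515,.021]),np.radians(73.2))
E
```

```text
time: 4.18
position: [0.58, 0.2483, 0.0616]
tool_rot: [0.109, 0.694, -0.1, 0.705]
ft_force: [-0.6, 0.1, -0.1]
grip_width: 0.0872
pos [0.58   0.2483 0.0616] f [-0.6   0.11 -0.06] w 0.0872 t 4.175 q6 -1.06
turn [-0.19  0.75 -0.91] shift now [40.5 -0.1 -9.7] shift after turn [40.6  0.5 -9.2]
```

```bash
python3 -m inch '[[87,[0,0,-9],[0,0.7,-0.9]],[87,[0,0,0],[0,0,0]],[87,[0,0,0],[0,0,0]]]' 40; python3 - <<'E'
from h import *
go(np.array([.5714,.2515,.021]),np.radians(73.2))
E
```

```text
time: 4.55
position: [0.5724, 0.2516, 0.0642]
tool_rot: [0.105, 0.698, -0.104, 0.701]
ft_force: [-0.5, -0.2, -0.1]
grip_width: 0.087
pos [0.5724 0.2516 0.0642] f [-0.48 -0.19 -0.07] w 0.087 t 4.55 q6 -1.04
turn [-0.19  0.2  -0.07] shift now [43.2 -0.4 -1.1] shift after turn [43.2 -0.4 -1. ]
```

```bash
python3 -m inch '[[87,[22,0,-1],[0,0,0]],[87,[18,0,0],[0,0,0]],[87,[0,0,0],[0,0,0]],[87,[0,0,0],[0,0,0]]]' 40; python3 - <<'E'
from h import *
go(np.array([.5714,.2515,.021]),np.radians(73.2))
E
```

```text
time: 5.05
position: [0.5738, 0.2525, 0.0255]
tool_rot: [0.105, 0.696, -0.103, 0.702]
ft_force: [0.7, -0.9, 0.1]
grip_width: 0.087
pos [0.5738 0.2525 0.0255] f [ 0.66 -0.94  0.11] w 0.087 t 5.05 q6 -1.04
turn [-0.17  0.46 -0.22] shift now [ 4.5 -1.7 -2. ] shift after turn [ 4.5 -1.6 -2. ]
```

```bash
python3 -m inch '[[87,[4,-1,-2],[0,0.4,-0.2]],[87,[0,0,0],[0,0,0]],[40,[0,0,0],[0,0,0]],[30,[0,0,0],[0,0,0]],[20,[0,0,0],[0,0,0]],[20,[0,0,0],[0,0,0]],[20,[0,0,0],[0,0,0]],[20,[0,0,0],[0,0,0]]]' 40; python3 - <<'E'
from h import *
go(np.array([.5714,.2515,.021]),np.radians(73.2))
E
```

```text
time: 6.05
position: [0.5726, 0.2524, 0.0228]
tool_rot: [0.105, 0.698, -0.104, 0.701]
ft_force: [1.2, 5.8, -1.1]
grip_width: 0.0345
pos [0.5726 0.2524 0.0228] f [ 1.25  5.82 -1.09] w 0.0345 t 6.05 q6 -1.04
turn [-0.18  0.18 -0.11] shift now [ 1.8 -1.2 -0.9] shift after turn [ 1.8 -1.2 -0.9]
```

```bash
python3 -m inch '[[20,[-15,0,0],[0,0,0]],[20,[-35,0,0],[0,0,0]],[20,[-40,0,0],[0,0,0]],[20,[-40,0,0],[0,0,0]],[20,[-30,0,0],[0,0,0]],[20,[0,0,0],[0,0,0]],[20,[0,0,0],[0,0,0]]]' 40; python3 - <<'E'
from h import *
go(np.array([.4914,-.1745,.18]),np.radians(90))
print(get_obs()["moment"])
for t in("jig_grip","punch_cap","jig_pin_hole"): print(t,[(d["pixel"],d["confidence"]) for d in imaging.tip_of("scene",t)] if not t=="jig_grip" or imaging.camera("scene") is not None else 0)
E
```

```text
time: 6.92
position: [0.5663, 0.2507, 0.1841]
tool_rot: [0.103, 0.703, -0.106, 0.696]
ft_force: [-1.3, -0.9, -5.7]
grip_width: 0.0339
pos [0.5663 0.2507 0.1841] f [-1.34 -0.93 -5.69] w 0.0339 t 6.925 q6 -1.04
turn [-16.96  -0.57   0.28] shift now [   6.3 -428.5   52.4] shift after turn [   4.1 -425.2  -74.9]
[-0.05324489 -0.03176568  0.00369268]
jig_grip [([393.7, 242.0], 0.93), ([411.1, 161.9], 0.62), ([278.3, 181.1], 0.33)]
punch_cap [([396.6, 249.7], 0.59), ([275.0, 166.8], 0.41)]
jig_pin_hole [([394.0, 233.2], 0.95), ([406.3, 181.6], 0.91)]
```

```bash
python3 -m inch '[[20,[0,0,0],[-8.5,-0.5,0.3]],[20,[0,0,0],[-8.5,0,0]],[20,[0,-30,-5],[0,0,0]],[20,[0,-45,-8],[0,0,0]],[20,[0,-45,-8],[0,0,0]],[20,[0,-45,-8],[0,0,0]],[20,[0,-45,-8],[0,0,0]],[20,[0,-45,-8],[0,0,0]],[20,[0,-45,-8],[0,0,0]],[20,[0,-45,-8],[0,0,0]],[20,[0,-30,-5],[0,0,0]],[20,[0,0,0],[0,0,0]]]' 40; python3 - <<'E'
from h import *
go(np.array([.4914,-.1745,.18]),np.radians(90))
E
```

```text
time: 8.62
position: [0.5017, -0.1363, 0.1733]
tool_rot: [-0.004, 0.712, 0.005, 0.702]
ft_force: [0.6, 0.8, -5.2]
grip_width: 0.0335
pos [ 0.5017 -0.1363  0.1733] f [ 0.57  0.8  -5.16] w 0.0335 t 8.625 q6 -2.06
turn [ 0.69 -0.8  -0.06] shift now [ -6.6 -38.1 -10.8] shift after turn [ -6.7 -38.2 -10.3]
```

```bash
python3 -m inch '[[20,[0,-25,-7],[0.7,-0.8,0]],[20,[0,-13,-3],[0,0,0]],[20,[0,0,0],[0,0,0]],[20,[0,0,0],[0,0,0]]]' 40; python3 - <<'E'
from h import *
go(np.array([.4914,-.1745,.15]),np.radians(90))
snap("top","top2.png");snap("scene","scene2.png")
o=get_obs();p=o["position"];print(p)
for dx,dz,n in((0,35,"bushtop"),(48,-13,"hole"),(-52,61,"cap"),(66,-13,"end")):
    print(n,proj("scene",p+[dx/1e3,0,dz/1e3]).round(1),proj("top",p+[dx/1e3,0,dz/1e3]).round(1))
for t in("jig_grip","punch_cap","jig_pin_hole","module_pin"):
  for c in("scene","top"): print(t,c,[(np.round(d["pixel"],1),round(d["confidence"],2)) for d in imaging.tip_of(c,t)])
a=cv2.imread("pics/scene2.png")[90:220,220:340]; b=cv2.imread("pics/top2.png")[170:300,320:420]
cv2.imwrite("pics/c3.png",cv2.hconcat([cv2.resize(a,(420,455),interpolation=3),cv2.resize(b,(350,455),interpolation=3)]))
E
```

```text
time: 9.12
position: [0.4913, -0.172, 0.1716]
tool_rot: [0.002, 0.708, 0.002, 0.706]
ft_force: [-1.2, -0.4, -5.1]
grip_width: 0.0337
pos [ 0.4913 -0.172   0.1716] f [-1.17 -0.35 -5.14] w 0.0337 t 9.125 q6 -2.13
turn [-0.02 -0.17 -0.36] shift now [21.5 -2.6  0.1] shift after turn [21.6 -2.5  0.1]
[ 0.49142964 -0.17203298  0.17167058]
bushtop [274.  140.7] [364.7 242.3]
hole [274.1 162.2] [362.6 226.3]
cap [274.6 123. ] [366.1 261.2]
end [273.6 166.6] [362.6 220. ]
jig_grip scene [(array([275.8, 147.1]), 0.9), (array([392.9, 244.4]), 0.6)]
jig_grip top [(array([365.7, 245.2]), 0.74), (array([237. , 160.2]), 0.57)]
punch_cap scene [(array([395.4, 251.2]), 0.43)]
punch_cap top [(array([366.2, 262.1]), 0.58), (array([241.9, 144.1]), 0.51)]
jig_pin_hole scene [(array([393.1, 233.9]), 0.86), (array([272.3, 162.7]), 0.61)]
jig_pin_hole top [(array([235.3, 174.7]), 0.58), (array([362.1, 226.2]), 0.48)]
module_pin scene [(array([275.8, 179.9]), 0.63)]
module_pin top [(array([359.5, 228.5]), 0.67)]
```

View pics/c3.png

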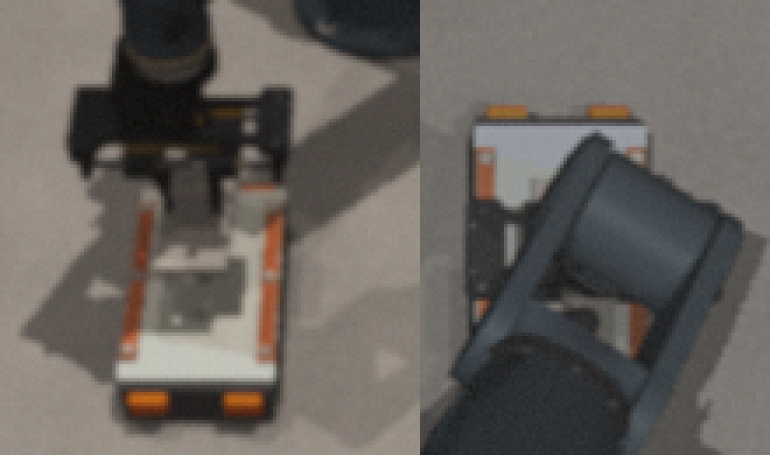

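The crop shows the jig held level above the module, with the plate's front edge at about crop (193,268). I need a closer look for the lateral comparison.

```bash
python3 - <<'E'
from h import *
ims=np.mean([imaging.camera("scene").astype(float) for _ in range(6)],0).astype(np.uint8)
cv2.imwrite("pics/avg.png",ims[:,:,::-1])
b=ims[140:205,245:310,::-1]
b=cv2.convertScaleAbs(cv2.resize(b,None,fx=9,fy=9,interpolation=3),alpha=1.3)
cv2.imwrite("pics/c4.png",b)
print(get_obs()["position"])
for y in (-.2495,-.0995): print(proj("scene",[.6115,y,.064]))
E
```

```text
[ 0.49134841 -0.17307553  0.17178534]
[251.58563577 197.24404314]
[297.14763831 197.92488981]
```

View pics/c4.png

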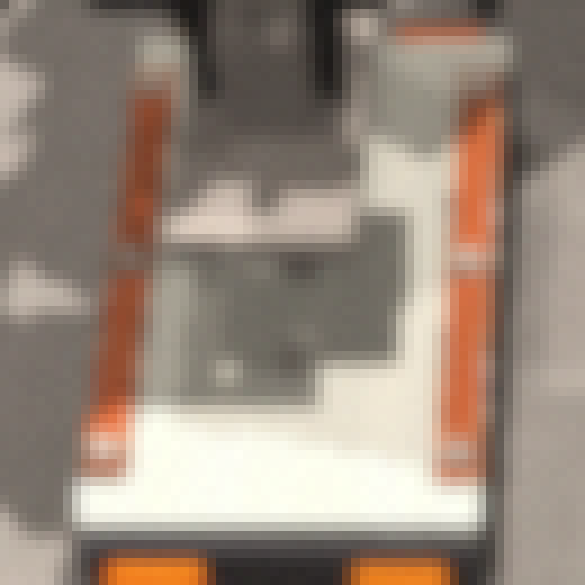

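The plate's front edge is centred at crop col 259 (px 273.3), which agrees with the robot's pose. The module's front edge spans crop 75–486, so it sits about 4 mm further +y than the top camera said. I'll check against the unobstructed first scene picture.

```bash
python3 - <<'E'
from h import *
a=cv2.imread("pics/scene0.png")[135:215,245:315]
cv2.imwrite("pics/c5.png",cv2.convertScaleAbs(cv2.resize(a,None,fx=7,fy=7,interpolation=3),alpha=1.2))
E
```

```text
(no output)
```

View pics/c5.png

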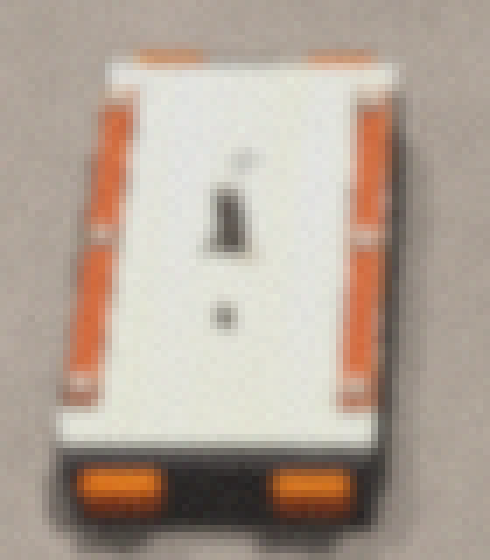

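```bash
python3 - <<'E'
from h import *
def s(x,y): return ((x+.5)/7-.5+245,(y+.5)/7-.5+135)
for n,p,z in [("BL",(108,65),.064),("BR",(398,65),.064),("FL",(55,447),.064),("FR",(376,447),.064),("shaft top",(229,190),.108),("pin mid",(224,316),.072),("cross",(243,158),.064),("sL",(101,234),.069),("sR",(366,239),.069),("sfL",(81,384),.069),("sfR",(354,386),.069)]:
    print(n,onz("scene",s(*p),z).round(4))
E
```

```text
BL [ 0.3758 -0.2472  0.064 ]
BR [ 0.3732 -0.0965  0.064 ]
FL [ 0.6162 -0.2462  0.064 ]
FR [ 0.6134 -0.0957  0.064 ]
shaft top [ 0.4953 -0.1703  0.108 ]
pin mid [ 0.5439 -0.1721  0.072 ]
cross [ 0.4377 -0.172   0.064 ]
sL [ 0.4921 -0.2375  0.069 ]
sR [ 0.493  -0.1065  0.069 ]
sfL [ 0.5832 -0.237   0.069 ]
sfR [ 0.5821 -0.1075  0.069 ]
```

Scene camera puts the module centre at about (0.4945,-0.171) and the top camera at (0.4914,-0.1745). Comparing the jig's move within the top camera alone gives a TCP x of about 0.4925. I'll aim for (0.493,-0.172) and feel my way down over the taper.

```bash
python3 -m inch '[[20,[15,0,1.5],[0,-0.2,-0.3]],[20,[15,0,0],[0,0,0]],[20,[5,0,0],[0,0,0]],[20,[0,0,0],[0,0,0]],[20,[0,0,0],[0,0,0]]]' 40; python3 - <<'E'
from h import *
go(np.array([.493,-.172,.087]),np.radians(90))
E
```

```text
time: 10.55
position: [0.494, -0.1739, 0.137]
tool_rot: [-0.0, 0.706, -0.001, 0.708]
ft_force: [0.7, -0.4, -5.3]
grip_width: 0.0335
pos [ 0.494  -0.1739  0.137 ] f [ 0.71 -0.4  -5.3 ] w 0.0335 t 10.55 q6 -2.12
turn [-0.07  0.21  0.1 ] shift now [50.   2.  -1.2] shift after turn [50.   1.9 -1. ]
```

```bash
python3 -m inch '[[20,[0,2,-1],[0,0,0]],[20,[0,0,0],[0,0,0]],[20,[4,0,0],[0,0,0]],[20,[4,0,0],[0,0,0]],[20,[0,0,0],[0,0,0]]]' 40; python3 - <<'E'
from h import *
go(np.array([.493,-.172,.087]),np.radians(90)); print(get_obs()["moment"].round(2))
E
```

```text
time: 11.18
position: [0.4935, -0.1721, 0.1296]
tool_rot: [-0.001, 0.705, -0.001, 0.709]
ft_force: [-0.5, 0.9, -6.0]
grip_width: 0.0337
pos [ 0.4935 -0.1721  0.1296] f [-0.51  0.86 -5.99] w 0.0337 t 11.175 q6 -2.12
turn [-0.07  0.32  0.16] shift now [42.6  0.2 -0.8] shift after turn [42.6  0.1 -0.5]
[ 0.06 -0.02 -0.05]
```

```bash
python3 -m inch '[[20,[4,0,0],[0,0.3,0.1]],[20,[4,0,0],[0,0,0]],[20,[0,0,0],[0,0,0]]]' 40; python3 - <<'E'
from h import *
go(np.array([.493,-.172,.087]),np.radians(90)); print(get_obs()["moment"].round(2))
E
python3 -m inch '[[20,[4,0,0],[0,0,0]],[20,[0,0,0],[0,0,0]]]' 40; python3 - <<'E'
from h import *
go(np.array([.493,-.172,.087]),np.radians(90)); print(get_obs()["moment"].round(2))
E
```

```text
time: 11.55
position: [0.4936, -0.1721, 0.1208]
tool_rot: [0.0, 0.707, -0.001, 0.707]
ft_force: [-0.5, 0.7, -5.6]
grip_width: 0.0339
pos [ 0.4936 -0.1721  0.1208] f [-0.48  0.71 -5.6 ] w 0.0339 t 11.55 q6 -2.12
turn [-0.07 -0.02  0.04] shift now [33.8  0.1 -0.6] shift after turn [33.8  0.1 -0.6]
[ 0.06 -0.09 -0.01]
time: 11.8
position: [0.4936, -0.1721, 0.1165]
tool_rot: [0.0, 0.707, -0.001, 0.707]
ft_force: [-0.3, -0.2, -6.3]
grip_width: 0.0336
pos [ 0.4936 -0.1721  0.1165] f [-0.25 -0.17 -6.27] w 0.0336 t 11.8 q6 -2.12
turn [-0.07 -0.02  0.05] shift now [29.5  0.2 -0.6] shift after turn [29.5  0.1 -0.6]
[ 0.03 -0.07  0.05]
```

The underside is now at about 0.094, below the shaft's taper, with no side force, so the shaft is in the hole. I'll carry on down.

```bash
python3 -m inch '[[20,[4,0,0],[0,0,0]],[20,[4,0,0],[0,0,0]],[20,[4,0,0],[0,0,0]],[20,[0,0,0],[0,0,0]]]' 40; python3 - <<'E'
from h import *
go(np.array([.493,-.172,.087]),np.radians(90)); print(get_obs()["moment"].round(2))
E
python3 -m inch '[[20,[4,0,0],[0,0,0]],[20,[4,0,0],[0,0,0]],[20,[0,0,0],[0,0,0]]]' 40; python3 - <<'E'
from h import *
go(np.array([.493,-.172,.087]),np.radians(90)); print(get_obs()["moment"].round(2))
E
```

```text
time: 12.3
position: [0.4937, -0.1722, 0.1036]
tool_rot: [0.0, 0.707, -0.001, 0.707]
ft_force: [0.1, 0.2, -5.4]
grip_width: 0.034
pos [ 0.4937 -0.1722  0.1036] f [ 0.14  0.24 -5.41] w 0.034 t 12.3 q6 -2.12
turn [-0.07 -0.01  0.05] shift now [16.6  0.2 -0.7] shift after turn [16.6  0.2 -0.7]
[ 0.01 -0.09  0.01]
time: 12.68
position: [0.4938, -0.1723, 0.0951]
tool_rot: [0.0, 0.707, -0.001, 0.707]
ft_force: [-0.4, -0.2, -4.6]
grip_width: 0.0336
pos [ 0.4938 -0.1723  0.0951] f [-0.45 -0.23 -4.61] w 0.0336 t 12.675 q6 -2.12
turn [-0.07 -0.    0.06] shift now [ 8.1  0.3 -0.8] shift after turn [ 8.1  0.3 -0.8]
[ 0.03 -0.07 -0.04]
```

```bash
python3 -m inch '[[20,[4,0,0],[0,0,0]],[20,[3,0,0],[0,0,0]],[20,[1.5,0,0],[0,0,0]],[20,[0,0,0],[0,0,0]]]' 40; python3 - <<'E'
from h import *
go(np.array([.493,-.172,.087]),np.radians(90)); print(get_obs()["moment"].round(2))
E
```

```text
time: 13.18
position: [0.4941, -0.1725, 0.0871]
tool_rot: [-0.0, 0.707, -0.001, 0.707]
ft_force: [-0.8, 0.2, -4.6]
grip_width: 0.0338
pos [ 0.4941 -0.1725  0.0871] f [-0.76  0.23 -4.64] w 0.0338 t 13.175 q6 -2.12
turn [-0.07  0.04  0.08] shift now [ 0.1  0.5 -1.1] shift after turn [ 0.1  0.5 -1.1]
[ 0.05 -0.07 -0.08]
```

```bash
python3 -m inch '[[20,[1,0,0],[0,0,0]],[20,[1,0,0],[0,0,0]],[20,[0,0,0],[0,0,0]]]' 40; python3 - <<'E'
from h import *
go(np.array([.493,-.172,.087]),np.radians(90)); print(get_obs()["moment"].round(2))
E
```

```text
time: 13.55
position: [0.4942, -0.1726, 0.0871]
tool_rot: [-0.0, 0.707, -0.001, 0.708]
ft_force: [-0.2, 0.0, -5.9]
grip_width: 0.0336
pos [ 0.4942 -0.1726  0.0871] f [-0.19  0.02 -5.9 ] w 0.0336 t 13.55 q6 -2.12
turn [-0.07  0.09  0.11] shift now [ 0.1  0.6 -1.2] shift after turn [ 0.1  0.6 -1.2]
[ 0.1  -0.06 -0.03]
```

```bash
python3 -m inch '[[20,[2.5,0,0],[0,0,0]],[20,[0,0,0],[0,0,0]]]' 40; python3 -m inch '[[20,[3,0,0],[0,0,0]],[20,[0,0,0],[0,0,0]]]'
```

```text
time: 13.8
position: [0.4945, -0.1729, 0.0874]
tool_rot: [-0.001, 0.706, -0.001, 0.708]
ft_force: [0.6, 0.1, -4.9]
grip_width: 0.0336
time: 14.05
position: [0.4946, -0.1729, 0.0872]
tool_rot: [-0.001, 0.706, -0.001, 0.708]
ft_force: [-0.2, 1.0, -5.3]
grip_width: 0.0339
```

```bash
python3 -m inch '[[20,[4,0,-0.5],[0,0,0]]]'; python3 - <<'E'
from h import *
go(np.array([.493,-.172,.087]),np.radians(90))
E
```

```text
time: 14.18
position: [0.4947, -0.1731, 0.0867]
tool_rot: [-0.001, 0.705, -0.002, 0.709]
ft_force: [-9.3, 6.3, 56.8]
grip_width: 0.0337
pos [ 0.4947 -0.1731  0.0867] f [-9.31  6.34 56.75] w 0.0337 t 14.175 q6 -2.12
turn [-0.04  0.27  0.22] shift now [-0.3  1.1 -1.7] shift after turn [-0.3  1.1 -1.7]
```

It's seated: pushing down gives 57 N with no travel, and the underside is at 0.064. Releasing.

```bash
python3 -m inch '[[20,[0,0,0],[0,0,0]],[45,[0,0,0],[0,0,0]],[60,[0,0,0],[0,0,0]],[70,[0,0,0],[0,0,0]],[70,[0,0,0],[0,0,0]],[70,[-10,0,0],[0,0,0]],[70,[-40,0,0],[0,0,0]],[70,[-50,0,0],[0,0,0]],[70,[0,0,0],[0,0,0]]]' 20; python3 - <<'E'
from h import *
go(np.array([.4942,-.1725,.2]),np.radians(90))
snap("scene","scene3.png")
for c in("scene",):
  for t in("jig_grip","punch_cap","jig_pin_hole"): print(t,[(np.round(d["pixel"],1),round(d["confidence"],2)) for d in imaging.tip_of(c,t)])
S=np.array([.4942,-.1725,.064])
for n,d in(("cap",(-.052,0,.084)),("grip",(0,0,.034)),("hole",(.048,0,.01))): print(n,proj("scene",S+d).round(1),proj("top",S+d).round(1))
a=cv2.imread("pics/scene3.png")[95:215,235:335]
cv2.imwrite("pics/c6.png",cv2.convertScaleAbs(cv2.resize(a,None,fx=5,fy=5,interpolation=3),alpha=1.3))
E
```

```text
time: 15.3
position: [0.4958, -0.1738, 0.1899]
tool_rot: [-0.002, 0.705, -0.002, 0.71]
ft_force: [-0.2, -0.4, -0.0]
grip_width: 0.07
pos [ 0.4958 -0.1738  0.1899] f [-0.22 -0.38 -0.  ] w 0.07 t 15.3 q6 -2.12
turn [-0.05  0.41  0.32] shift now [-10.1   1.3  -1.5] shift after turn [-10.1   1.3  -1.6]
jig_grip [(array([278.4, 164. ]), 0.65), (array([392.7, 242.3]), 0.62), (array([274.1, 142.3]), 0.32)]
punch_cap [(array([391.6, 251.1]), 0.6), (array([275. , 143.5]), 0.51)]
jig_pin_hole [(array([277.6, 179.6]), 0.95), (array([392.5, 234.2]), 0.87)]
cap [276.8 141.9] [362.6 260.8]
grip [276.9 163.4] [360.5 243.4]
hole [276.4 178.9] [359.6 227.8]
```

View pics/c6.png

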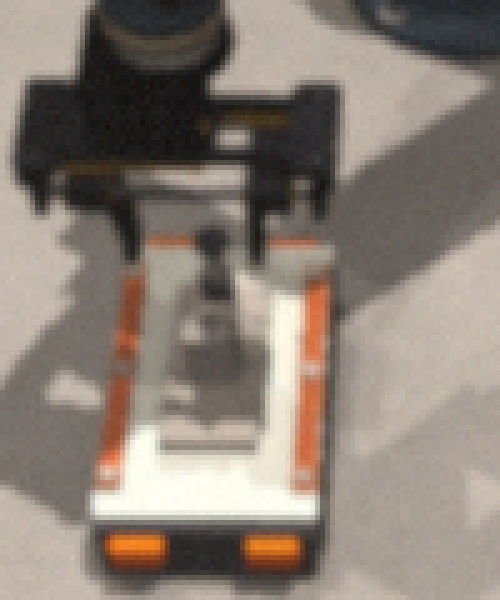

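The crop shows the jig flat on the module with the cap at crop (212,240), px (277.4,143) against a predicted (276.8,141.9), and the gripper free above it. Next I'll shut the fingers and go over the cap.

```bash
python3 -m inch '[[0,[-10,1.3,0],[0,0.4,0.3]],[0,[0,0,-25],[0,0,0]],[0,[0,0,-25],[0,0,0]],[0,[0,0,0],[0,0,0]],[0,[0,0,0],[0,0,0]],[0,[0,0,0],[0,0,0]]]' 20; python3 - <<'E'
from h import *
go(np.array([.4422,-.1725,.165]),np.radians(90))
E
```

```text
time: 16.25
position: [0.4423, -0.1702, 0.1936]
tool_rot: [0.004, 0.712, 0.003, 0.702]
ft_force: [0.5, -0.3, 0.9]
grip_width: 0.0185
pos [ 0.4423 -0.1702  0.1936] f [ 0.46 -0.32  0.87] w 0.0185 t 16.25 q6 -2.17
turn [-0.06 -0.85 -0.56] shift now [28.6 -2.6  0.3] shift after turn [28.6 -2.3 -0.1]
```

```bash
python3 -m inch '[[0,[0,-2.3,0],[0,-0.8,-0.6]],[0,[0,0,0],[0,0,0]],[0,[14,0,0],[0,0,0]],[0,[14,0,0],[0,0,0]],[0,[0,0,0],[0,0,0]],[0,[0,0,0],[0,0,0]]]' 20; python3 - <<'E'
from h import *
go(np.array([.4422,-.1725,.148]),np.radians(90))
snap("scene","scene4.png"); 
a=cv2.imread("pics/scene4.png")[95:195,230:330]
cv2.imwrite("pics/c7.png",cv2.convertScaleAbs(cv2.resize(a,None,fx=6,fy=6,interpolation=3),alpha=1.5))
E
```

```text
time: 17.0
position: [0.4446, -0.1734, 0.1656]
tool_rot: [-0.001, 0.706, -0.001, 0.708]
ft_force: [0.6, -0.5, -0.0]
grip_width: 0.0006
pos [ 0.4446 -0.1734  0.1656] f [ 0.63 -0.53 -0.04] w 0.0006 t 17.0 q6 -2.18
turn [0.   0.16 0.17] shift now [17.6  0.9 -2.5] shift after turn [17.6  0.9 -2.4]
```

View pics/c7.png

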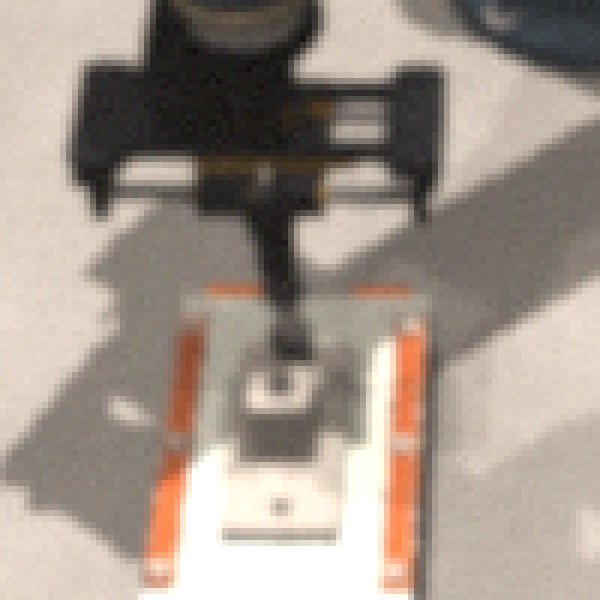

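The shut fingertips at crop (283,280) are right above the cap at (285,310). I'll correct the offset and press in small steps.

```bash
python3 -m inch '[[0,[0,1,-2.4],[0,0.2,0.2]],[0,[8,0,0],[0,0,0]],[0,[6,0,0],[0,0,0]],[0,[2,0,0],[0,0,0]]]' 20; python3 -m inch '[[0,[2.5,0,0],[0,0,0]]]';python3 -m inch '[[0,[2.5,0,0],[0,0,0]]]'; python3 -m inch '[[0,[2.5,0,0],[0,0,0]]]'
```

```text
time: 17.55
position: [0.4426, -0.1726, 0.1496]
tool_rot: [-0.0, 0.707, -0.0, 0.707]
ft_force: [-0.2, -0.5, 0.5]
grip_width: 0.0006
time: 17.68
position: [0.4426, -0.1726, 0.1471]
tool_rot: [-0.0, 0.707, -0.0, 0.707]
ft_force: [-0.6, 0.8, 6.4]
grip_width: 0.0003
time: 17.8
position: [0.4427, -0.1727, 0.1451]
tool_rot: [-0.0, 0.707, -0.0, 0.707]
ft_force: [-1.8, 1.4, 11.5]
grip_width: 0.0007
time: 17.92
position: [0.4426, -0.1726, 0.1436]
tool_rot: [-0.0, 0.707, -0.0, 0.707]
ft_force: [-2.6, 0.7, 12.9]
grip_width: 0.0005
```

```bash
for i in 1 2 3 4; do python3 -m inch '[[0,[2.5,0,0],[0,0,0]]]' | sed -n 2,4p; done
```

```text
position: [0.4426, -0.1726, 0.1423]
tool_rot: [-0.001, 0.707, -0.0, 0.707]
ft_force: [-2.6, 1.1, 13.2]
position: [0.4426, -0.1727, 0.141]
tool_rot: [-0.001, 0.707, -0.0, 0.708]
ft_force: [-2.5, 0.4, 8.7]
position: [0.4427, -0.1727, 0.1401]
tool_rot: [-0.001, 0.706, -0.0, 0.708]
ft_force: [-3.8, 2.7, 24.3]
position: [0.4427, -0.1727, 0.14]
tool_rot: [-0.002, 0.706, -0.0, 0.708]
ft_force: [-4.8, 4.0, 26.4]
```

The force rose to 13 N, fell to 8.7 N, then hit a hard stop at about 8 mm, so the spring has snapped. Retracting.

```bash
python3 -m inch '[[0,[3,0,0],[0,0,0]],[0,[-3,0,0],[0,0,0]],[0,[-6,0,0],[0,0,0]],[0,[-15,0,0],[0,0,0]],[0,[-40,0,0],[0,0,0]],[0,[-40,0,0],[0,0,0]],[0,[-20,0,0],[0,0,0]],[0,[0,45,0],[0,0,0]],[0,[0,45,0],[0,0,0]],[0,[0,45,0],[0,0,0]],[0,[0,45,0],[0,0,0]],[0,[0,0,0],[0,0,0]]]'; python3 - <<'E'
from h import *
snap("top","top5.png");snap("scene","scene5.png")
for t in("jig_grip","punch_cap","jig_pin_hole","can","bin","screwdriver"):
  for c in("scene","top"): print(t,c,[(np.round(d["pixel"],1),round(d["confidence"],2)) for d in imaging.tip_of(c,t)])
a=cv2.imread("pics/scene5.png")[105:215,235:335]; b=cv2.imread("pics/top5.png")[190:300,310:410]
cv2.imwrite("pics/c8.png",cv2.convertScaleAbs(cv2.hconcat([cv2.resize(x,(390,429),interpolation=3) for x in(a,b)]),alpha=1.3))
E
```

```text
time: 19.92
position: [0.4433, 0.0114, 0.269]
tool_rot: [-0.002, 0.704, -0.002, 0.71]
ft_force: [0.2, -0.2, -0.2]
grip_width: 0.0006
jig_grip scene [(array([395.1, 244.1]), 0.81), (array([278.9, 163.7]), 0.65)]
jig_grip top [(array([360.8, 244. ]), 0.79), (array([240.3, 162.1]), 0.59)]
punch_cap scene [(array([393.7, 251.3]), 0.52), (array([278.2, 141.7]), 0.36)]
punch_cap top [(array([363.2, 260.8]), 0.63), (array([241.2, 139.7]), 0.61), (array([361.3, 243.6]), 0.18)]
jig_pin_hole scene [(array([397.2, 234.7]), 0.62), (array([278.1, 177.5]), 0.59)]
jig_pin_hole top [(array([232.4, 174.7]), 0.68), (array([358.9, 228.2]), 0.55)]
can scene [(array([461.8, 203.4]), 0.85)]
can top [(array([163. , 216.9]), 0.85)]
bin scene [(array([188.8, 203.1]), 0.72), (array([278. , 142.2]), 0.19)]
bin top [(array([458.1, 211.2]), 0.86)]
screwdriver scene [(array([330.4, 256.7]), 0.71), (array([279.3, 156. ]), 0.61)]
screwdriver top [(array([300.9, 155.3]), 0.74)]
```

View pics/c8.png

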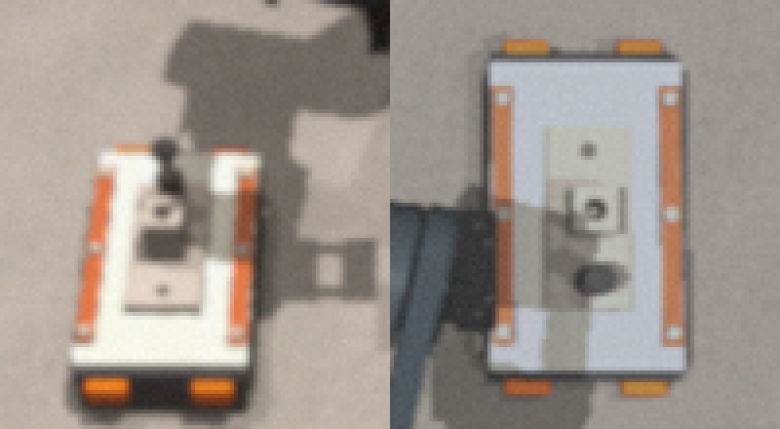

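The jig lies flat and aligned on the module, with the shaft showing in the bushing hole at crop (597,208). The cap is back up at scene px (278,142), matching its unpressed prediction, and the robot is clear.

```bash
python3 -c "
from h import *
print(robot.hand_in())"
```

```text
the job is handed in; nothing more can be done
None
```

The jig is seated on the module, its punch has been snapped, and the job is handed in at about 20 s of the 51 s. `hand_in` reports no verdict, so what follows is from my own checks.

- **Seating:** I gripped the grey jig by its bushing and lowered it over the shaft and pin in small steps, with no noticeable side force. It stopped with its underside at z ≈ 0.064, the height of the module's top. A firm downward push read 57 N and did not move it further.
- **Punch:** With the fingers shut, I pressed the cap down. The force rose to 13 N, fell to 8.7 N, then hit a hard stop about 8 mm down. That matches the described snap.
- **Last pictures:** The jig is flat and aligned, and the cap is back at its unpressed height. The can, bin and screwdriver are within about 3 pixels of their starting positions, which is the detector's own noise. The robot is clear of everything.
- **Disagreement:** The two cameras placed the module about 3 mm apart. I aimed between them, and the jig slid on without trouble.

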